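# Discharge the sample carriers in the tester

### The arm

A 6-joint arm with a two-finger parallel gripper is mounted at the origin on the work surface. World frame = base frame: x ahead of the robot, y to its left, z up, the work surface at z = 0. Lengths are in m, angles in rad, forces in N, time in s.
With the tool pointing down it reaches from about 0.425 to 0.925 m from the base axis. Payload 12.5 kg.
Tool frame: the origin (TCP) lies at the centre of the arm's flange, where the gripper is bolted on; the fingertips stand 173 mm ahead of it and the grasp point (between the pads) lies 155 mm ahead of it; z points along the fingers, y is the line along which they close (so a half turn about z gives the same grasp; the last joint's range is limited). The gripper opens to 85 mm and grips with 20 to 120 N. Pads are 22 mm wide; open, the fingers measure 114 mm over their backs; the gripper's body (76 mm by 85 mm) begins 54 mm behind the grasp point. The pads swing forward as they close: fully open they stand 13 mm farther back than shut.
Start: joints at [-1.408, 0.491, 1.559, -0, 1.092, -0.106], TCP at [0.166, -0.603, 0.405] pointing down, gripper open.
Joint ranges: [-3.1, 3.1], [-0.84, 2.19], [0.05, 2.79], [-1.13, 4.28], [0.06, 2.93], [-2.69, 2.69]. Speed limits (rad/s): [2.22, 2.22, 2.79, 3.14, 3.14, 3.14].

### API

Orientations are given as a rotation vector (axis times angle).
In Python, from cell import state, grab_frame, get_calibration, sign_off gives the robot as it stands.
- The arm moves only by the tool drive_tool, never from a script. Its arguments are lists of equal length, an entry for each row: "hand": the opening, from -1 (shut) to 1 (fully open); "slide": the shift along the tool's x, y, z each as a share of 0.2 m, from -1 to 1, a list of three; "twist": the turn about the tool's z as a share of 90 degrees, from -1 to 1. In form: {"hand": [hand, ...], "slide": [[x, y, z], ...], "twist": [twist, ...]}. A call has 1 to 20 rows; each row is the pose to reach, as a shift and turn from the pose commanded when the call began, along the tool's axes at that moment; what a row does not reach only later rows make up. A row lasts 1/10 s, in which the tool goes at most 50 mm and 8.59 degrees, less where a joint would pass 70% of its speed; a pose out of reach is approached as far as the arm can. A call with a number of a shift or a turn outside -1 to 1 is refused whole. A call with a gripper value outside its range is refused whole. The fingers move at their own pace and stop on an object; "force" is the grip in N (left out, the last holds). Time passes only in rows, so rows that repeat a pose let the fingers close. It gives the time, the measured TCP pose, the force, the opening and the grip force at its end, in the units of the state.
- state(): the state, without advancing time (a new reading comes with each control period).
- grab_frame(name): name is "scene" or "top"; returns the picture (480x640x3 uint8, red, green, blue); there is no depth.
- get_calibration(name): a dict with "fx", "fy", "cx", "cy" (pixels), "R" (3x3) and "t" (3): a world point X has camera coordinates R X + t. Camera axes: x right, y down, z forward; pixel columns grow to the right and rows downward; lengths in m; the calibration is good to about 2 mm. A picture is of the moment at which its call begins. get_calibration takes no time and is no camera call.
- sign_off(): hands the job in; it is judged then, once.
The state is a dict: "time": time; "joint_pos": joint angles; "qd": joint speeds; "tau": joint torques, N m; "tool_pos": TCP position; "eef_rot": TCP orientation; "force": force on the tool from outside, world axes, zero at the start; "torque": the same for the moment, N m; "finger_gap": finger opening in m; "grasp_force": force on a finger pad.
Only numpy, scipy, OpenCV 4.12 (cv2) and the standard library are available. Lean on these libraries where they do the work, as an engineer would, in place of code of your own. Each camera call takes 0.05 s, during which the arm holds its last target. There are 200 camera calls.

### The job

Swing the blue dust cover of the tester fully aside on its pin, lay every sample carrier from the orange board flat in the uncovered well, fins up, and when all of them lie there press the red button fully down and let it come up again. Then move all the carriers into the green tray, lying flat with fins up, and swing the dust cover back until it is fully closed over the empty well. Leave the tub, the bottle and the steel ring where they stand.

Things in the scene. Friction and masses are not known exactly. Their poses are not given: they have to be found in the camera images.
- well (a point): Centre of the brass floor of the well in the tester. The tester is a fixed cream housing 220 x 200 mm (x by y), its flat top 50 mm above the bench; the well is an open rectangle 150 mm along this point's x by 96 mm along y, its floor 42 mm above the bench and 8 mm below the housing's top. Axes are the tester's: z up, housing centre at (0, +35 mm) from here. The tester stands at a different place and yaw (up to 0.2 rad) each time.
- cover_pin (a point): The single upright pin of the dust cover, near the well's far left corner, at (+85, +58) mm from the well centre in the tester's axes; 55 mm above the bench.
- cover (a joint): Angle (rad) of the blue dust cover about its upright pin: 0 closed (stop), covering the well, 1.75 at the open stop; grows counter-clockwise seen from above, so that the knob at the near left corner swings by way of the right-hand side to the far side. Stays where it is left (friction about 1 N at the knob). The cover is a flat plate 180 x 126 x 5 mm, underside 51 mm above the bench. The well is clear from about 1.4 rad.
- cover_knob (a point): The cover's black upright round grip post, 16 mm diameter, rising 38 mm above the plate (from 56 to 94 mm above the bench); this point is on its axis, 85 mm above the bench. It is 142 mm from the pin (closed: 140 mm nearer and 22 mm to the right of the pin in the tester's axes). Turns with the cover.
- button (a joint): Travel (m) of the tester's red push button: 0 up, 0.008 fully down; pressed straight down, springs back; full travel takes 5 N.
- button_top (a point): Centre of the top face of the red button, 32 mm diameter, on the left part of the tester's top, about 74 mm above the bench when up. Moves with the button.
- board_mid (a point): Centre of the top face of the fixed orange board, 160 x 200 mm (x by y), 10 mm thick, on which the carriers wait. Board and tray stand left and right of the tester, either way round, with yaw up to 0.25 rad.
- tray_in (a point): Centre of the inner floor (5 mm above the bench) of the fixed low green tray, inside 160 mm along its x by 100 mm along its y; walls 5 mm thick, top 16 mm above the bench. z up.
- tub_mid (a point): Bystander: open white plastic tub, 100 mm diameter, 100 mm tall; this point is on its axis, half-way up. To be left alone.
- bottle_mid (a point): Bystander: clear bottle with black cap, 64 mm diameter, 190 mm tall; this point is on its axis, half-way up. To be left alone.
- steel_ring_mid (a point): Bystander: heavy steel ring, 72 mm outside diameter, 35 mm tall; this point is at its centre. To be left alone.
- carrier_a_mid (a point): Sample carrier with a red fin; may be absent. Aluminium base 70 mm (its x) x 36 mm (its y) x 12 mm with an upright grip fin on top, 40 mm long along x, 12 mm thick along y, from 12 to 42 mm above the carrier's underside; small white ceramic samples at the ends. This point is the centre, 21 mm above its underside; z up. Alike either way round; about 0.14 kg. Grip the fin across its thickness.
- carrier_a: The same carrier (red fin), origin at the centre of its underside, same axes.
- carrier_b_mid (a point): Sample carrier with a yellow fin; may be absent. Aluminium base 70 mm (its x) x 36 mm (its y) x 12 mm with an upright grip fin on top, 40 mm long along x, 12 mm thick along y, from 12 to 42 mm above the carrier's underside; small white ceramic samples at the ends. This point is the centre, 21 mm above its underside; z up. Alike either way round; about 0.14 kg. Grip the fin across its thickness.
- carrier_b: The same carrier (yellow fin), origin at the centre of its underside, same axes.
- carrier_c_mid (a point): Sample carrier with a green fin; may be absent. Aluminium base 70 mm (its x) x 36 mm (its y) x 12 mm with an upright grip fin on top, 40 mm long along x, 12 mm thick along y, from 12 to 42 mm above the carrier's underside; small white ceramic samples at the ends. This point is the centre, 21 mm above its underside; z up. Alike either way round; about 0.14 kg. Grip the fin across its thickness.
- carrier_c: The same carrier (green fin), origin at the centre of its underside, same axes.
- carrier_d_mid (a point): Sample carrier with a black fin; may be absent. Aluminium base 70 mm (its x) x 36 mm (its y) x 12 mm with an upright grip fin on top, 40 mm long along x, 12 mm thick along y, from 12 to 42 mm above the carrier's underside; small white ceramic samples at the ends. This point is the centre, 21 mm above its underside; z up. Alike either way round; about 0.14 kg. Grip the fin across its thickness.
- carrier_d: The same carrier (black fin), origin at the centre of its underside, same axes.
There are look-alikes about, which are no part of the job. What is shaped like the carrier_c but pink or turquoise is not meant.

How it is judged:
On the way, in this order (a step that is already met when the one before it is completed fails the run):
1. the dust cover is swung aside and the well is clear (value of joint cover above 1.4 rad), for 0.2 s.
2. all carriers present lie flat in the well, fins up and released, with the cover still aside (value of joint cover above 1.4 rad and x of carrier_a_mid in the frame of well between -0.065 and 0.065 m and y of carrier_a_mid in the frame of well between -0.04 and 0.04 m and z of carrier_a_mid in the frame of well between 0.016 and 0.027 m and angle between each of carrier_a_mid, carrier_b_mid, carrier_c_mid, carrier_d_mid's own z axis and vertical below 0.12 rad and x of carrier_b_mid in the frame of well between -0.065 and 0.065 m and y of carrier_b_mid in the frame of well between -0.04 and 0.04 m and z of carrier_b_mid in the frame of well between 0.016 and 0.027 m and x of carrier_c_mid in the frame of well between -0.065 and 0.065 m and y of carrier_c_mid in the frame of well between -0.04 and 0.04 m and z of carrier_c_mid in the frame of well between 0.016 and 0.027 m and x of carrier_d_mid in the frame of well between -0.065 and 0.065 m and y of carrier_d_mid in the frame of well between -0.04 and 0.04 m and z of carrier_d_mid in the frame of well between 0.016 and 0.027 m and contact force between the fingers and carrier_a below 0.3 N and contact force between the fingers and carrier_b below 0.3 N and contact force between the fingers and carrier_c below 0.3 N and contact force between the fingers and carrier_d below 0.3 N and linear speed of each of carrier_a, carrier_b, carrier_c, carrier_d below 0.03 m/s), for 0.2 s.
3. the button is pressed fully down while all the carriers lie in the well and the cover is aside (value of joint button above 0.0068 m and value of joint cover above 1.4 rad and x of carrier_a_mid in the frame of well between -0.065 and 0.065 m and y of carrier_a_mid in the frame of well between -0.04 and 0.04 m and z of carrier_a_mid in the frame of well between 0.016 and 0.027 m and angle between each of carrier_a_mid, carrier_b_mid, carrier_c_mid, carrier_d_mid's own z axis and vertical below 0.12 rad and x of carrier_b_mid in the frame of well between -0.065 and 0.065 m and y of carrier_b_mid in the frame of well between -0.04 and 0.04 m and z of carrier_b_mid in the frame of well between 0.016 and 0.027 m and x of carrier_c_mid in the frame of well between -0.065 and 0.065 m and y of carrier_c_mid in the frame of well between -0.04 and 0.04 m and z of carrier_c_mid in the frame of well between 0.016 and 0.027 m and x of carrier_d_mid in the frame of well between -0.065 and 0.065 m and y of carrier_d_mid in the frame of well between -0.04 and 0.04 m and z of carrier_d_mid in the frame of well between 0.016 and 0.027 m), for 0.05 s.
4. the button is let up again while the carriers still lie in the well (value of joint button below 0.002 m and x of carrier_a_mid in the frame of well between -0.065 and 0.065 m and y of carrier_a_mid in the frame of well between -0.04 and 0.04 m and z of carrier_a_mid in the frame of well between 0.016 and 0.027 m and angle between each of carrier_a_mid, carrier_b_mid, carrier_c_mid, carrier_d_mid's own z axis and vertical below 0.12 rad and x of carrier_b_mid in the frame of well between -0.065 and 0.065 m and y of carrier_b_mid in the frame of well between -0.04 and 0.04 m and z of carrier_b_mid in the frame of well between 0.016 and 0.027 m and x of carrier_c_mid in the frame of well between -0.065 and 0.065 m and y of carrier_c_mid in the frame of well between -0.04 and 0.04 m and z of carrier_c_mid in the frame of well between 0.016 and 0.027 m and x of carrier_d_mid in the frame of well between -0.065 and 0.065 m and y of carrier_d_mid in the frame of well between -0.04 and 0.04 m and z of carrier_d_mid in the frame of well between 0.016 and 0.027 m), for 0.1 s.
At the end, for the whole second after the job is handed in: All carriers present lie flat (within 7 degrees) on the tray's floor, fins up, released and at rest; the dust cover is closed (within 0.08 rad of its stop) and the button is up (value of joint cover below 0.08 rad and value of joint button below 0.002 m and x of carrier_a_mid in the frame of tray_in between -0.07 and 0.07 m and y of carrier_a_mid in the frame of tray_in between -0.04 and 0.04 m and z of carrier_a_mid in the frame of tray_in between 0.016 and 0.027 m and angle between each of carrier_a_mid, carrier_b_mid, carrier_c_mid, carrier_d_mid's own z axis and vertical below 0.12 rad and x of carrier_b_mid in the frame of tray_in between -0.07 and 0.07 m and y of carrier_b_mid in the frame of tray_in between -0.04 and 0.04 m and z of carrier_b_mid in the frame of tray_in between 0.016 and 0.027 m and x of carrier_c_mid in the frame of tray_in between -0.07 and 0.07 m and y of carrier_c_mid in the frame of tray_in between -0.04 and 0.04 m and z of carrier_c_mid in the frame of tray_in between 0.016 and 0.027 m and x of carrier_d_mid in the frame of tray_in between -0.07 and 0.07 m and y of carrier_d_mid in the frame of tray_in between -0.04 and 0.04 m and z of carrier_d_mid in the frame of tray_in between 0.016 and 0.027 m and contact force between the fingers and carrier_a below 0.3 N and contact force between the fingers and carrier_b below 0.3 N and contact force between the fingers and carrier_c below 0.3 N and contact force between the fingers and carrier_d below 0.3 N and linear speed of each of carrier_a, carrier_b, carrier_c, carrier_d below 0.03 m/s); the robot touches nothing.
It fails at once if the tub is shifted by more than 30 mm or tipped over (distance of tub_mid from where it was at the start of the episode above 0.03 m or angle between tub_mid's own z axis and vertical above 0.5 rad).
It fails at once if the bottle is shifted by more than 30 mm or tipped over (distance of bottle_mid from where it was at the start of the episode above 0.03 m or angle between bottle_mid's own z axis and vertical above 0.5 rad).
It fails at once if the steel ring is shifted by more than 30 mm or tipped over (distance of steel_ring_mid from where it was at the start of the episode above 0.03 m or angle between steel_ring_mid's own z axis and vertical above 0.5 rad).
Of carrier_a, carrier_b, carrier_c, carrier_d only 2 to 3 are there at a start; the rules pass over those that are not, and their reading is None.
At some moment in a run one of carrier_a, carrier_b, carrier_c, carrier_d may be knocked a few centimetres aside while the robot is not near it.
Once in a run the grip may slacken for a moment while it holds something.
It also fails if it takes over 210 s, if anything falls off the work surface, if the arm or the gripper's body presses on something with over 40 N, if the wrist force passes 120 N, or if a joint passes its speed limit or range.

## Working session

There is one attempt and no reset: what is moved stays moved. The work goes in short steps, Python scripts to look and compute and a tool call to move; the robot and the scene stay as the last step left them, time stands still between calls to the robot, and variables do not carry over. Pictures are saved under pics/ and viewed, at most 14 in all, crops included, and the job is handed in when it is done.

Besides the shell and the picture viewer there is one more tool, called after "Request:" as name(argument=value, ...), one argument or row to a line, values as JSON. drive_tool: Moves the arm, as the interface text tells. Shift numbers are shares of 0.2 m and turn numbers shares of 90 degrees, none past 1 either way. Its arguments: {"type":"object","properties":{"hand":{"type":"array"},"slide":{"type":"array"},"twist":{"type":"array"},"force":{"type":"number"}},"required":["hand","slide","twist"]}

```bash
mkdir -p pics; ls; python3 - <<'E'
from cell import *
import cv2
for n in("scene","top"):
    cv2.imwrite(f"pics/{n}0.png",grab_frame(n)[:,:,::-1]); c=get_calibration(n); print(n,c)
print(state())
E
```

```text
pics
scene {'fx': 471.0089101571535, 'fy': 471.0089101571535, 'cx': 325.94387577092374, 'cy': 241.762537496227, 'R': array([[-0.81421759,  0.58044535,  0.01152864],
       [ 0.45566565,  0.65123629, -0.60684439],
       [-0.35974788, -0.48885017, -0.79473705]]), 't': array([ 0.39563301, -0.24247637,  1.38298274])}
top {'fx': 445.59264135569504, 'fy': 445.59264135569504, 'cx': 317.4814658169832, 'cy': 245.43204510529645, 'R': array([[ 0.00560443, -0.99997948, -0.00310461],
       [-0.99585123, -0.00529926, -0.09084187],
       [ 0.09082356,  0.00360084, -0.99586049]]), 't': array([0.06094659, 0.55475731, 1.12319699])}
{'time': 0.1, 'joint_pos': array([-1.40759799e+00,  4.91503061e-01,  1.55935476e+00,  4.96180940e-05,
        1.09170464e+00, -1.05591246e-01]), 'qd': array([-0.00012774, -0.00100079, -0.00030468,  0.00102876, -0.00068406,
        0.00032905]), 'tau': array([ 3.54850796e-03, -6.19445372e+01, -2.62024730e+01, -8.27055169e-05,
        2.86426111e-03,  1.27905912e-05]), 'tool_pos': array([ 0.16600606, -0.6025343 ,  0.40419537]), 'eef_rot': array([-3.11230657e+00, -4.20778141e-01, -2.52388484e-05]), 'force': array([ 0.23507099, -0.42540548,  0.445124  ]), 'torque': array([-0.01622582, -0.06119039,  0.00856365]), 'grasp_force': 0.0, 'finger_gap': 0.08542634117330704}
```

View pics/top0.png

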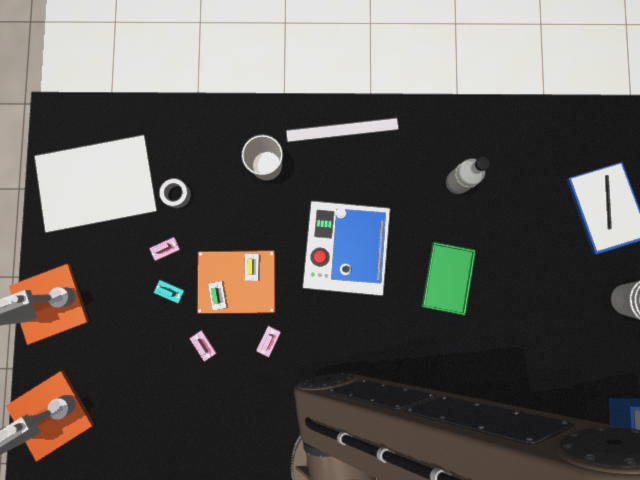

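View pics/scene0.png

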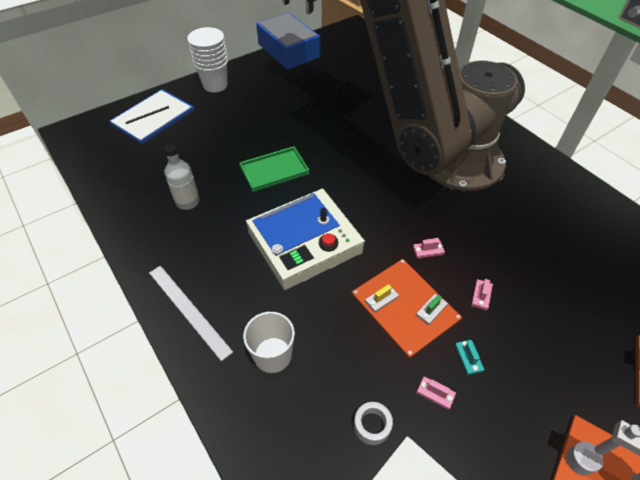

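The top view shows the yellow-fin carrier at (251,267) and the green-fin one at (217,295), both on the orange board. The pink pieces at (164,249), (203,346) and (268,341) and the turquoise one at (169,291) are look-alikes. They lie off the board and have the wrong colours. The pin is at about (341,213), the knob at (346,269), the button at (320,257) and the tray at (449,278). I'll check with an enlarged crop and measure.

```bash
cat > h.py <<'E'
import numpy as np, cv2
from cell import *
from scipy.spatial.transform import Rotation as Ro
def px2w(n,uv,z):
    c=get_calibration(n); R,t=np.array(c["R"]),np.array(c["t"])
    d=R.T@np.array([(uv[0]-c["cx"])/c["fx"],(uv[1]-c["cy"])/c["fy"],1.]); o=-R.T@t
    return o+d*(z-o[2])/d[2]
def w2px(n,X):
    c=get_calibration(n); p=np.array(c["R"])@np.array(X)+np.array(c["t"])
    return np.array([c["fx"]*p[0]/p[2]+c["cx"],c["fy"]*p[1]/p[2]+c["cy"]])
def mask(im,lo,hi,box=None):
    m=cv2.inRange(cv2.cvtColor(im,cv2.COLOR_RGB2HSV),lo,hi)
    if box: k=np.zeros_like(m); a,b,c,d=box; k[b:d,a:c]=255; m&=k
    return m
def blob(m,k=0):
    cs=sorted(cv2.findContours(m,cv2.RETR_EXTERNAL,cv2.CHAIN_APPROX_NONE)[0],key=cv2.contourArea)
    return cs[-1-k]
def quad(n,cnt,z):   # centre, yaw of long side (world), sides
    P=np.array([px2w(n,p[0],z)[:2] for p in cnt])*1000
    (c,s,a)=cv2.minAreaRect(P.astype(np.float32))
    if s[0]<s[1]: a+=90; s=s[::-1]
    return np.array(c)/1000,(a+90)%180-90,s
def go(xy=None,z=None,ydir=None,st=None):
    """slide/twist shares to put TCP at xy,z with tool y along world angle ydir (deg, mod 180)"""
    s=st or state(); R=Ro.from_rotvec(s["eef_rot"]).as_matrix(); p=np.array(s["tool_pos"])
    T=np.array([*(xy if xy is not None else p[:2]),z if z is not None else p[2]])
    tw=0.
    if ydir is not None:
        a=np.degrees(np.arctan2(R[1,1],R[0,1])); d=(ydir-a+90)%180-90; tw=-d/90
    return np.round(R.T@(T-p)/.2,3),round(tw,3)
E
python3 - <<'E'
from h import *
im=grab_frame("top")
cv2.imwrite("pics/crop1.png",cv2.resize(im[190:330,180:500,::-1],None,fx=2.5,fy=2.5,interpolation=cv2.INTER_CUBIC))
o=mask(im,(5,150,120),(18,255,255),(190,240,285,325)); print("board",quad("top",blob(o),.01))
g=mask(im,(50,100,60),(75,255,255),(410,230,490,330)); print("tray out z16",quad("top",blob(g),.016))
b=mask(im,(100,120,60),(125,255,255),(290,190,400,310)); print("cover z56",quad("top",blob(b),.056))
w=mask(im,(0,0,150),(179,80,255),(290,190,400,310))|b; print("housing z50",quad("top",blob(w),.05))
r=mask(im,(0,150,80),(4,255,255),(290,230,340,280)); print("button",quad("top",blob(r),.074))
print("knob",px2w("top",(346,269),.094),"pin",px2w("top",(341,213),.06))
for n,lo,hi in(("b",(22,120,120),(35,255,255)),("c",(50,100,60),(75,255,255))):
    c=blob(mask(im,lo,hi,(195,245,280,315))); print(n,quad("top",c,.052))
s=state();R=Ro.from_rotvec(s["eef_rot"]).as_matrix();print(R.round(3))
E
```

```text
board (array([0.46122928, 0.27543741]), -89.66867366433144, (199.61843872070312, 157.79417419433594))
tray out z16 (array([ 0.47298804, -0.27464783]), -10.641349792480469, (173.25978088378906, 114.31640625))
cover z56 (array([ 0.55270447, -0.03815838]), -4.1621246337890625, (176.99697875976562, 123.63958740234375))
housing z50 (array([ 0.54754498, -0.00850574]), -5.0650177001953125, (220.19534301757812, 200.0103759765625))
button (array([0.52389148, 0.05868213]), 0.3115285336971283, (29.609411239624023, 27.104421615600586))
knob [ 0.49146948 -0.00534146  0.094     ] pin [0.63349875 0.00514402 0.06      ]
b (array([0.49929254, 0.23284573]), 1.0863434076309204, (35.21647262573242, 10.048604965209961))
c (array([0.42617517, 0.31933102]), 10.978267669677734, (36.550113677978516, 13.490076065063477))
[[ 0.964  0.266 -0.   ]
 [ 0.266 -0.964  0.001]
 [ 0.    -0.001 -1.   ]]
```

View pics/crop1.png

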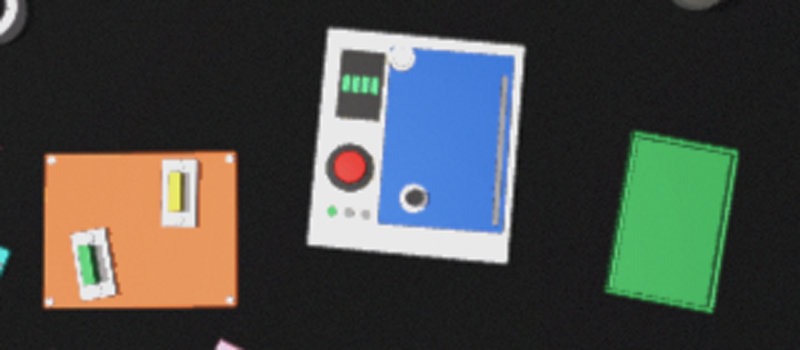

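The crop confirms it. Yellow and green carriers lie on the board, at crop (178,192) and (90,263), and no others. The pin is at crop (402,57) and the knob at (414,198). Pin and knob positions match the tester pose I get from the housing outline (yaw about -4.8°). I'm moving to the knob now.

Request:
drive_tool(
  hand=[0,0,0,0,0,0],
  slide=[
    [0.8,-0.82,0],
    [0.8,-0.82,0],
    [0.8,-0.82,0],
    [0.8,-0.82,0],
    [0.8,-0.82,0],
    [0.8,-0.82,0],
  ],
  twist=[0,0,0,0,0,0],
  force=20,
)

```text
time: 0.75
tool_pos: [0.2779, -0.3991, 0.405]
eef_rot: [-3.112, -0.426, -0.0]
force: [0.0, -0.3, 0.2]
finger_gap: 0.0427
grasp_force: 0.0
```

Request:
drive_tool(
  hand=[0,0,0,0,0,0,0],
  slide=[
    [0.8,-0.82,0],
    [0.8,-0.82,0],
    [0.8,-0.82,0],
    [0.8,-0.82,0],
    [0.8,-0.82,0],
    [0.8,-0.82,0],
    [0.8,-0.82,0],
  ],
  twist=[0.127,0.127,0.127,0.127,0.127,0.127,0.127],
)

```text
time: 1.45
tool_pos: [0.3877, -0.2015, 0.4047]
eef_rot: [3.139, 0.111, -0.0]
force: [0.6, 0.1, 0.4]
finger_gap: 0.043
grasp_force: 0.0
```

```bash
python3 - <<'E'
from h import *
s=state(); print(s["tool_pos"],s["finger_gap"],s["joint_pos"],go((.4925,-.004),.30,94))
E
```

```text
[ 0.38767461 -0.20149684  0.40467042] 0.04302697516066611 [-6.30686494e-01  2.23736474e-01  1.99493948e+00 -3.37371045e-04
  9.22732343e-01  8.69426115e-01] (array([ 0.593, -0.948,  0.523]), np.float64(0.001))
```

Request:
drive_tool(
  hand=[0,0,0,0,0,0,0,0,0,0,0,-0.45,-0.45,-0.45],
  slide=[
    [0.593,-0.948,0],
    [0.593,-0.948,0],
    [0.593,-0.948,0],
    [0.593,-0.948,0],
    [0.593,-0.948,0],
    [0.593,-0.948,0],
    [0.593,-0.948,0.2],
    [0.593,-0.948,0.4],
    [0.593,-0.948,0.6],
    [0.593,-0.948,0.75],
    [0.593,-0.948,0.84],
    [0.593,-0.948,0.84],
    [0.593,-0.948,0.84],
    [0.593,-0.948,0.84],
  ],
  twist=[0,0,0,0,0,0,0,0,0,0,0,0,0,0],
)

```text
time: 2.85
tool_pos: [0.4928, -0.0048, 0.2377]
eef_rot: [3.139, 0.107, 0.003]
force: [0.3, -1.1, 0.1]
finger_gap: 0.0238
grasp_force: 0.0
```

```bash
python3 - <<'E'
from h import *
s=state(); print(s["tool_pos"],s["finger_gap"],s["force"],s["grasp_force"])
R=Ro.from_rotvec(s["eef_rot"]).as_matrix(); p=np.array(s["tool_pos"])
pin=np.array([.634,.006,0]); L=[];T=[]
for a,b in((0,56),(0,98)):
  for th in np.arange(7,99,7):
    ph=np.radians(184.1+th); X=pin+.142*np.array([np.cos(ph),np.sin(ph),0]); X[2]=p[2]
    L.append((R.T@(X-p)/.2).round(2).tolist()); T.append(round(-th/90,3))
  break
print(L,T)
im=grab_frame("scene"); u,v=w2px("scene",(p[0],p[1],.09)).astype(int)
cv2.imwrite("pics/k.png",cv2.resize(im[v-60:v+60,u-80:u+80,::-1],None,fx=4,fy=4))
E
```

```text
[ 0.49282074 -0.00483282  0.23773673] 0.023808703912212213 [ 0.33015639 -1.0632258   0.11644238] 0.0
[[0.0, 0.08, 0.0], [0.02, 0.17, 0.0], [0.05, 0.25, 0.0], [0.08, 0.33, 0.0], [0.13, 0.4, 0.0], [0.18, 0.47, 0.0], [0.24, 0.53, 0.0], [0.31, 0.58, 0.0], [0.39, 0.63, 0.0], [0.47, 0.66, 0.0], [0.55, 0.69, 0.0], [0.64, 0.7, 0.0], [0.72, 0.7, 0.0], [0.81, 0.7, 0.0]] [np.float64(-0.078), np.float64(-0.156), np.float64(-0.233), np.float64(-0.311), np.float64(-0.389), np.float64(-0.467), np.float64(-0.544), np.float64(-0.622), np.float64(-0.7), np.float64(-0.778), np.float64(-0.856), np.float64(-0.933), np.float64(-1.011), np.float64(-1.089)]
```

View pics/k.png

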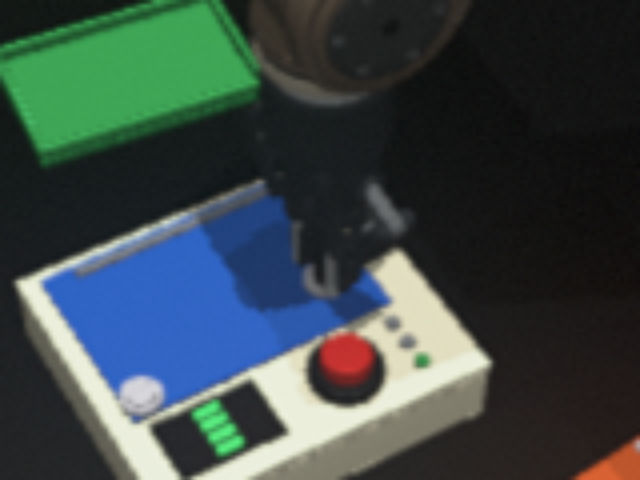

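The fingers stand around the knob, at about (322,275) in the crop. I'll swing the cover open along the arc.

Request:
drive_tool(
  hand=[-0.45,-0.45,-0.45,-0.45,-0.45,-0.45,-0.45,-0.45,-0.45,-0.45,-0.45,-0.45,-0.45,-0.45,-0.45,-0.45],
  slide=[
    [0.0,0.08,0.0],
    [0.02,0.17,0.0],
    [0.05,0.25,0.0],
    [0.08,0.33,0.0],
    [0.13,0.4,0.0],
    [0.18,0.47,0.0],
    [0.24,0.53,0.0],
    [0.31,0.58,0.0],
    [0.39,0.63,0.0],
    [0.47,0.66,0.0],
    [0.55,0.69,0.0],
    [0.64,0.7,0.0],
    [0.72,0.7,0.0],
    [0.81,0.7,0.0],
    [0.81,0.7,0.0],
    [0.81,0.7,0.0],
  ],
  twist=[-0.08,-0.16,-0.23,-0.31,-0.39,-0.47,-0.54,-0.62,-0.7,-0.78,-0.86,-0.93,-1,-1,-1,-1],
)

```text
time: 4.5
tool_pos: [0.6635, -0.1324, 0.2373]
eef_rot: [2.143, 2.297, 0.0]
force: [-0.3, 0.8, 0.0]
finger_gap: 0.0237
grasp_force: 0.0
```

Request:
drive_tool(
  hand=[0,0,0,0,0,0],
  slide=[
    [0,0,0],
    [0,0,0],
    [0,0,-0.2],
    [0,0,-0.4],
    [0,0,-0.65],
    [0,0,-0.65],
  ],
  twist=[0,0,0,0,0,0],
)

```text
time: 5.1
tool_pos: [0.664, -0.1326, 0.374]
eef_rot: [2.137, 2.29, 0.007]
force: [-0.2, -0.7, -0.1]
finger_gap: 0.0431
grasp_force: 0.0
```

```bash
python3 - <<'E'
from h import *
s=state(); print(s["tool_pos"],s["finger_gap"],s["joint_pos"][5])
im=grab_frame("top"); cv2.imwrite("pics/t2.png",cv2.resize(im[160:330,180:500,::-1],None,fx=2.5,fy=2.5,interpolation=cv2.INTER_CUBIC))
E
```

```text
[ 0.66402675 -0.13257712  0.37396514] 0.04306640762333838 -0.3636252339617089
```

View pics/t2.png

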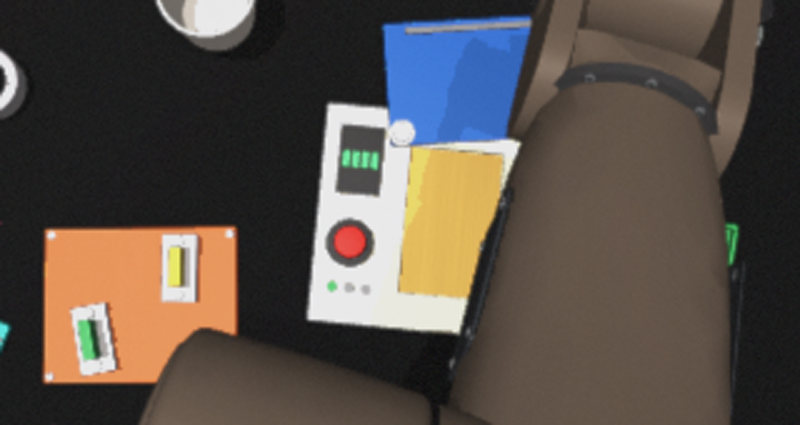

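The cover is fully aside: its strip turned about 98° (1.71 rad) and the brass well is clear. Yellow carrier next.

```bash
python3 - <<'E'
from h import *
s=state(); print(go((.58,.05),.374,91),go((.4993,.2328),.36,91))
E
```

```text
(array([ 0.939, -0.354, -0.022]), np.float64(-0.967)) (array([ 1.879, -0.694,  0.044]), np.float64(-0.967))
```

Request:
drive_tool(
  hand=[0,0,0,0,0,0,0,0,0,0,0,0],
  slide=[
    [0.94,-0.35,0],
    [0.94,-0.35,0],
    [0.94,-0.35,0],
    [0.94,-0.35,0],
    [0.94,-0.35,0],
    [0.94,-0.35,0],
    [0.94,-0.35,0],
    [0.94,-0.35,0],
    [0.94,-0.35,0],
    [0.94,-0.35,0],
    [0.94,-0.35,0],
    [0.94,-0.35,0],
  ],
  twist=[-0.967,-0.967,-0.967,-0.967,-0.967,-0.967,-0.967,-0.967,-0.967,-0.967,-0.967,-0.967],
)

```text
time: 6.35
tool_pos: [0.5808, 0.0502, 0.366]
eef_rot: [0.022, -3.14, 0.0]
force: [-0.1, -0.0, 0.3]
finger_gap: 0.0429
grasp_force: 0.0
```

```bash
python3 - <<'E'
from h import *
s=state(); print(go((.4993,.2328),.198,91))
im=grab_frame("top")
w=mask(im,(15,100,80),(28,255,255),(330,190,400,300)); print("well z42",quad("top",blob(w),.042))
print(w2px("top",(.5447,-.0434,.042)))
for n,lo,hi in(("b",(22,120,120),(35,255,255)),("c",(50,100,60),(75,255,255))):
    try: print(n,quad("top",blob(mask(im,lo,hi,(195,245,280,315))),.052))
    except Exception as e: print(e)
E
```

```text
(array([0.394, 0.919, 0.84 ]), np.float64(-0.002))
well z42 (array([ 0.54208289, -0.07597462]), -2.3190689086914062, (147.87193298339844, 33.725929260253906))
[359.75477521 248.87315323]
b (array([0.49929254, 0.23284573]), 1.0863434076309204, (35.21647262573242, 10.048604965209961))
c (array([0.42617517, 0.31933102]), 10.978267669677734, (36.550113677978516, 13.490076065063477))
```

Request:
drive_tool(
  hand=[0,0,0,0,0,0,0,0,0,0,0,0,-1,-1,-1,-1,-1],
  slide=[
    [0.39,0.92,0],
    [0.39,0.92,0],
    [0.39,0.92,0],
    [0.39,0.92,0],
    [0.39,0.92,0],
    [0.39,0.92,0],
    [0.39,0.92,0.25],
    [0.39,0.92,0.5],
    [0.39,0.92,0.65],
    [0.39,0.92,0.75],
    [0.39,0.92,0.83],
    [0.39,0.92,0.83],
    [0.39,0.92,0.83],
    [0.39,0.92,0.83],
    [0.39,0.92,0.83],
    [0.39,0.92,0.83],
    [0.39,0.92,0.83],
  ],
  twist=[0,0,0,0,0,0,0,0,0,0,0,0,0,0,0,0,0],
  force=50,
)

```text
time: 8.1
tool_pos: [0.5002, 0.2327, 0.2017]
eef_rot: [-0.027, 3.14, 0.0]
force: [1.5, -2.6, 6.9]
finger_gap: 0.0108
grasp_force: 50.1
```

Request:
drive_tool(
  hand=[-1,-1,-1,-1,-1,-1,-1,-1,-1,-1,-1,-1,-1,-1,-1,-1],
  slide=[
    [0,0,-0.15],
    [0,0,-0.3],
    [0,0,-0.5],
    [0,0,-0.5],
    [0,-0.1,-0.5],
    [0,-0.2,-0.5],
    [-0.05,-0.3,-0.5],
    [-0.1,-0.4,-0.5],
    [-0.15,-0.5,-0.5],
    [-0.2,-0.6,-0.5],
    [-0.2,-0.7,-0.5],
    [-0.2,-0.7,-0.5],
    [-0.2,-0.7,-0.5],
    [-0.2,-0.7,-0.5],
    [-0.2,-0.7,-0.5],
    [-0.2,-0.7,-0.5],
  ],
  twist=[0,0,0,0,0.1,0.2,0.3,0.4,0.5,0.6,0.7,0.8,0.9,1,1,1],
)

```text
time: 9.7
tool_pos: [0.5421, 0.0936, 0.3003]
eef_rot: [-2.203, -2.24, 0.001]
force: [0.1, -0.6, -1.3]
finger_gap: 0.0111
grasp_force: 49.1
```

```bash
python3 - <<'E'
from h import *
s=state(); print(s["finger_gap"],s["grasp_force"],s["force"],s["joint_pos"][5],go((.5806,-.0464),.234,-4.8))
E
```

```text
0.011149581045841215 49.06839072704315 [ 0.06440766 -0.60386219 -1.34358103] 0.03445059426859806 (array([-0.703,  0.181,  0.332]), np.float64(0.064))
```

Request:
drive_tool(
  hand=[-1,-1,-1,-1,-1,-1,-1,-1,-1,-1,-1],
  slide=[
    [-0.2,0.05,0],
    [-0.4,0.1,0],
    [-0.6,0.15,0],
    [-0.703,0.18,0],
    [-0.703,0.18,0],
    [-0.703,0.18,0.1],
    [-0.703,0.18,0.2],
    [-0.703,0.18,0.26],
    [-0.703,0.18,0.3],
    [-0.703,0.18,0.325],
    [-0.703,0.18,0.325],
  ],
  twist=[0.064,0.064,0.064,0.064,0.064,0.064,0.064,0.064,0.064,0.064,0.064],
)

```text
time: 10.8
tool_pos: [0.5807, -0.0461, 0.2354]
eef_rot: [-2.311, -2.128, 0.0]
force: [-0.4, 0.1, -2.0]
finger_gap: 0.0111
grasp_force: 49.1
```

```bash
python3 - <<'E'
from h import *
s=state(); print(s["finger_gap"],s["grasp_force"],s["force"],s["tool_pos"])
im=grab_frame("scene"); u,v=w2px("scene",(.56,-.03,.06)).astype(int)
cv2.imwrite("pics/p1.png",cv2.resize(im[v-60:v+60,u-80:u+80,::-1],None,fx=4,fy=4))
E
```

```text
0.011115521874340454 49.127018451690674 [-0.37463635  0.09450218 -2.01102076] [ 0.58074702 -0.04611569  0.23543918]
```

View pics/p1.png

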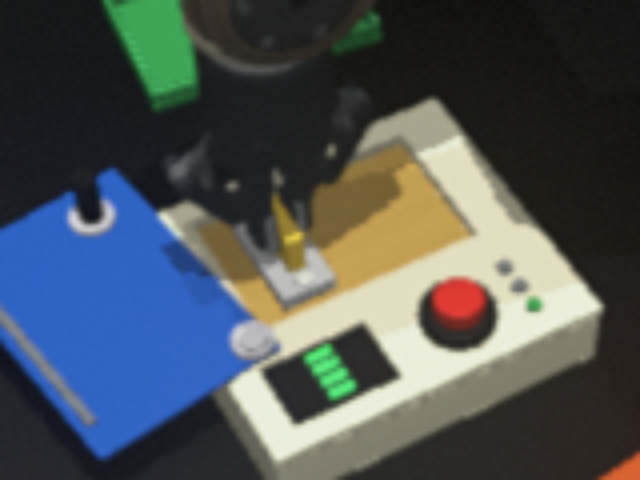

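Yellow sits in the well, with its fin at about (292,240) in the crop, and the fingers still hold it. I'll release and go for green.

Request:
drive_tool(
  hand=[-1,-1,-0.4,-0.3,-0.3,-0.3,-0.3,-0.3,-0.3,-0.3],
  slide=[
    [0,0,0.008],
    [0,0,0.008],
    [0,0,0.008],
    [0,0,0.008],
    [0,0,0.008],
    [0,0,-0.1],
    [0,0,-0.25],
    [0,0,-0.45],
    [0,0,-0.6],
    [0,0,-0.6],
  ],
  twist=[0,0,0,0,0,0,0,0,0,0],
)

```text
time: 11.85
tool_pos: [0.581, -0.0464, 0.3598]
eef_rot: [2.308, 2.124, 0.006]
force: [0.8, -0.2, -0.7]
finger_gap: 0.0301
grasp_force: 0.0
```

```bash
python3 - <<'E'
from h import *
s=state(); print(s["finger_gap"],s["tool_pos"],go((.50,.137)),go((.4262,.3193),ydir=101))
E
```

```text
0.03007607070431025 [ 0.58103275 -0.04636853  0.35982494] (array([ 0.88 , -0.48 , -0.004]), 0.0) (array([ 1.758, -0.923, -0.008]), np.float64(0.825))
```

Request:
drive_tool(
  hand=[0,0,0,0,0,0,0,0,0,0,0],
  slide=[
    [0.2,-0.1,0],
    [0.4,-0.2,0],
    [0.6,-0.3,0],
    [0.8,-0.4,0],
    [0.88,-0.48,0],
    [0.88,-0.48,0],
    [0.88,-0.48,0],
    [0.88,-0.48,0],
    [0.88,-0.48,0],
    [0.88,-0.48,0],
    [0.88,-0.48,0],
  ],
  twist=[0.08,0.17,0.26,0.35,0.44,0.53,0.62,0.71,0.8,0.825,0.825],
)

```text
time: 12.95
tool_pos: [0.4995, 0.137, 0.3551]
eef_rot: [3.127, 0.3, -0.001]
force: [-0.4, -0.4, 1.3]
finger_gap: 0.0424
grasp_force: 0.0
```

```bash
python3 - <<'E'
from h import *
im=grab_frame("top")
for n,lo,hi,z,box in(("b in well",(28,140,120),(35,255,255),.084,(330,200,400,300)),("c",(50,100,60),(75,255,255),.052,(195,245,280,325))):
    try: q=quad("top",blob(mask(im,lo,hi,box)),z); print(n,q)
    except Exception as e: print(n,e)
print(go(q[0],.2035,q[1]+90))
im=grab_frame("scene"); u,v=w2px("scene",(.56,-.03,.06)).astype(int)
cv2.imwrite("pics/p2.png",cv2.resize(im[v-80:v+160,u-80:u+240,::-1],None,fx=2.5,fy=2.5))
E
```

```text
b in well (array([ 0.58125763, -0.04382522]), 85.0674057006836, (37.01406478881836, 9.38949966430664))
c (array([0.42621384, 0.31913168]), 10.978267669677734, (36.550113677978516, 13.083942413330078))
(array([-0.185, -0.964,  0.758]), np.float64(0.001))
```

View pics/p2.png

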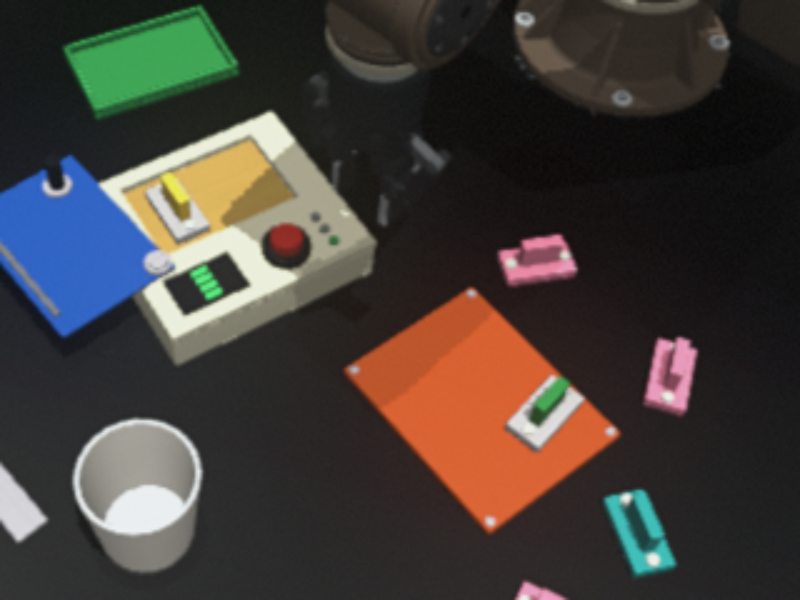

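Yellow lies flat in the well at crop (178,205). Green waits on the board at crop (546,405), the only green-fin piece, with pink and turquoise beside the board. I'll grasp green.

Request:
drive_tool(
  hand=[0,0,0,0,0,0,0,0,0,0,0,0,-1,-1,-1,-1,-1],
  slide=[
    [-0.05,-0.24,0],
    [-0.1,-0.48,0],
    [-0.14,-0.72,0],
    [-0.185,-0.964,0],
    [-0.185,-0.964,0],
    [-0.185,-0.964,0.2],
    [-0.185,-0.964,0.4],
    [-0.185,-0.964,0.55],
    [-0.185,-0.964,0.65],
    [-0.185,-0.964,0.72],
    [-0.185,-0.964,0.755],
    [-0.185,-0.964,0.755],
    [-0.185,-0.964,0.755],
    [-0.185,-0.964,0.755],
    [-0.185,-0.964,0.755],
    [-0.185,-0.964,0.755],
    [-0.185,-0.964,0.755],
  ],
  twist=[0,0,0,0,0,0,0,0,0,0,0,0,0,0,0,0,0],
  force=50,
)

```text
time: 14.75
tool_pos: [0.4268, 0.3192, 0.2056]
eef_rot: [-3.127, -0.301, -0.003]
force: [0.1, -1.1, 7.4]
finger_gap: 0.0105
grasp_force: 49.9
```

Request:
drive_tool(
  hand=[-1,-1,-1,-1,-1,-1,-1,-1,-1,-1,-1,-1,-1,-1],
  slide=[
    [0,0,-0.15],
    [0,0,-0.3],
    [0,0,-0.5],
    [0,0,-0.5],
    [0.04,0.2,-0.5],
    [0.08,0.4,-0.5],
    [0.12,0.6,-0.5],
    [0.16,0.8,-0.5],
    [0.16,0.9,-0.5],
    [0.16,0.9,-0.5],
    [0.16,0.9,-0.5],
    [0.16,0.9,-0.5],
    [0.16,0.9,-0.5],
    [0.16,0.9,-0.5],
  ],
  twist=[0,0,0,0,-0.09,-0.18,-0.27,-0.36,-0.45,-0.54,-0.63,-0.72,-0.82,-0.82],
)

```text
time: 16.15
tool_pos: [0.4921, 0.1485, 0.3041]
eef_rot: [-2.317, -2.121, 0.001]
force: [1.0, 0.1, -2.2]
finger_gap: 0.0112
grasp_force: 49.3
```

```bash
python3 - <<'E'
from h import *
s=state(); print(s["finger_gap"],s["grasp_force"],s["force"],s["tool_pos"],go((.5088,-.0404),.234,-4.8))
E
```

```text
0.01115858276168122 49.25902247428894 [ 1.03620921  0.1138667  -2.15018658] [0.49212211 0.14854161 0.30412004] (array([-0.934,  0.167,  0.351]), np.float64(-0.003))
```

Request:
drive_tool(
  hand=[-1,-1,-1,-1,-1,-1,-1,-1,-1,-1,-1,-1,-1],
  slide=[
    [-0.2,0.04,0],
    [-0.4,0.08,0],
    [-0.6,0.12,0],
    [-0.8,0.14,0],
    [-0.934,0.167,0],
    [-0.934,0.167,0],
    [-0.934,0.167,0.1],
    [-0.934,0.167,0.2],
    [-0.934,0.167,0.26],
    [-0.934,0.167,0.3],
    [-0.934,0.167,0.325],
    [-0.934,0.167,0.333],
    [-0.934,0.167,0.333],
  ],
  twist=[0,0,0,0,0,0,0,0,0,0,0,0,0],
)

```text
time: 17.45
tool_pos: [0.5087, -0.0404, 0.2383]
eef_rot: [2.32, 2.118, 0.0]
force: [-0.4, -0.9, -1.9]
finger_gap: 0.0107
grasp_force: 49.3
```

```bash
python3 - <<'E'
from h import *
s=state(); print(s["finger_gap"],s["grasp_force"],s["force"],s["tool_pos"])
im=grab_frame("scene"); u,v=w2px("scene",(.54,-.03,.06)).astype(int)
cv2.imwrite("pics/p3.png",cv2.resize(im[v-60:v+60,u-80:u+80,::-1],None,fx=4,fy=4))
E
```

```text
0.010698774625466922 49.316648840904236 [-0.3904077  -0.91672079 -1.91093124] [ 0.50870828 -0.04035326  0.23828371]
```

View pics/p3.png

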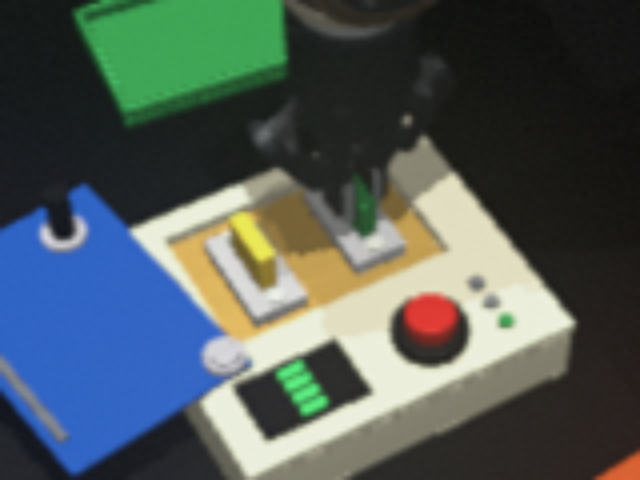

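Request:
drive_tool(
  hand=[-1,-1,-0.4,-0.3,-0.3,-0.3,-0.3,-0.3,-0.3,-0.3],
  slide=[
    [0,0,0.004],
    [0,0,0.004],
    [0,0,0.004],
    [0,0,0.004],
    [0,0,0.004],
    [0,0,-0.1],
    [0,0,-0.25],
    [0,0,-0.4],
    [0,0,-0.4],
    [0,0,-0.4],
  ],
  twist=[0,0,0,0,0,0,0,0,0,0],
)

```text
time: 18.5
tool_pos: [0.5085, -0.0404, 0.3184]
eef_rot: [2.319, 2.117, 0.001]
force: [-0.1, 0.1, 0.0]
finger_gap: 0.0299
grasp_force: 0.0
```

```bash
python3 - <<'E'
from h import *
s=state(); print(s["tool_pos"],go((.5239,.0585),.250))
E
```

```text
[ 0.50845282 -0.04041419  0.31841237] (array([0.5  , 0.032, 0.342]), 0.0)
```

Request:
drive_tool(
  hand=[-0.3,-0.3,-1,-1,-1,-1,-1,-1,-1],
  slide=[
    [0.25,0.02,0],
    [0.5,0.032,0],
    [0.5,0.032,0],
    [0.5,0.032,0],
    [0.5,0.032,0.1],
    [0.5,0.032,0.2],
    [0.5,0.032,0.3],
    [0.5,0.032,0.32],
    [0.5,0.032,0.32],
  ],
  twist=[0,0,0,0,0,0,0,0,0],
  force=20,
)

```text
time: 19.4
tool_pos: [0.524, 0.0576, 0.2534]
eef_rot: [-2.321, -2.116, 0.002]
force: [-0.6, -0.2, -0.1]
finger_gap: 0.0002
grasp_force: 0.0
```

```bash
python3 - <<'E'
from h import *
s=state(); print(s["force"],s["tool_pos"])
im=grab_frame("top")
for n,lo,hi,z in(("b",(28,140,120),(35,255,255),.084),("c",(50,100,60),(75,255,255),.084)):
    try: print(n,quad("top",blob(mask(im,lo,hi,(340,200,400,300))),z))
    except Exception as e: print(n,e)
im=grab_frame("scene"); u,v=w2px("scene",(.54,0,.06)).astype(int)
cv2.imwrite("pics/p4.png",cv2.resize(im[v-60:v+60,u-80:u+80,::-1],None,fx=4,fy=4))
E
```

```text
[-0.60807684 -0.22103812 -0.14075278] [0.52402598 0.05759929 0.25341276]
b (array([ 0.58104773, -0.04625731]), 85.0674057006836, (32.13180160522461, 9.38949966430664))
c (array([ 0.50912668, -0.04737231]), -89.68856766819954, (24.380470275878906, 9.753000259399414))
```

View pics/p4.png

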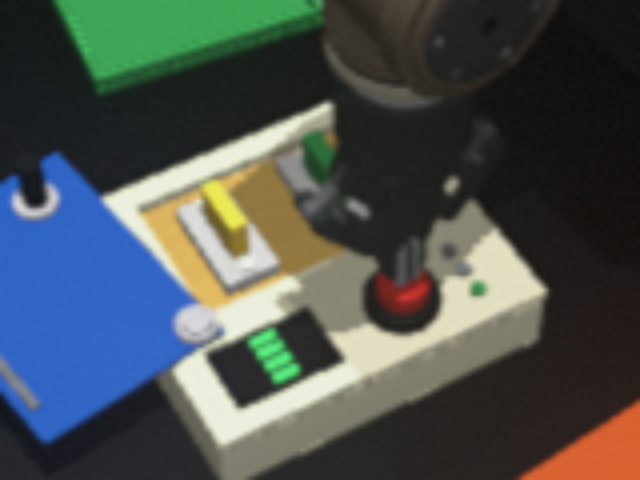

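Both carriers lie in the well, and the closed fingertips stand over the red button at crop (403,285). Pressing.

Request:
drive_tool(
  hand=[-1,-1,-1,-1,-1,-1],
  slide=[
    [0,0,0.03],
    [0,0,0.05],
    [0,0,0.065],
    [0,0,0.072],
    [0,0,0.072],
    [0,0,0.072],
  ],
  twist=[0,0,0,0,0,0],
)

```text
time: 20.1
tool_pos: [0.5243, 0.0585, 0.2399]
eef_rot: [2.319, 2.118, 0.001]
force: [2.4, -2.5, 4.1]
finger_gap: -0.0001
grasp_force: 2.3
```

Request:
drive_tool(
  hand=[-1,-1,-1,-1,-1],
  slide=[
    [0,0,0.008],
    [0,0,0.015],
    [0,0,0.015],
    [0,0,0.015],
    [0,0,0.015],
  ],
  twist=[0,0,0,0,0],
)

```text
time: 20.6
tool_pos: [0.5242, 0.0585, 0.2389]
eef_rot: [2.318, 2.117, 0.003]
force: [-5.2, -3.4, 33.6]
finger_gap: 0.0002
grasp_force: 16.5
```

Fully down: a hard stop at 33 N. Now releasing the button and going to the yellow carrier.

Request:
drive_tool(
  hand=[-1,-1,-1,-1,-0.2,-0.2,-0.2,-0.2],
  slide=[
    [0,0,-0.1],
    [0,0,-0.3],
    [0,0,-0.45],
    [-0.25,0,-0.45],
    [-0.5,0,-0.45],
    [-0.5,0,-0.45],
    [-0.5,0,-0.45],
    [-0.5,0,-0.45],
  ],
  twist=[0,0,0,0,0,0,0,0],
)

```text
time: 21.4
tool_pos: [0.5149, -0.0402, 0.3264]
eef_rot: [-2.319, -2.118, 0.001]
force: [-0.5, -0.5, -0.1]
finger_gap: 0.0343
grasp_force: 0.0
```

```bash
python3 - <<'E'
from h import *
s=state(); print(s["force"],s["tool_pos"],go((.5808,-.0462),.2375,-4.8),s["joint_pos"][5])
im=grab_frame("scene"); u,v=w2px("scene",(.54,-.03,.06)).astype(int)
cv2.imwrite("pics/p5.png",cv2.resize(im[v-60:v+60,u-80:u+80,::-1],None,fx=4,fy=4))
E
```

```text
[-0.48024786 -0.54126768 -0.07480733] [ 0.51488538 -0.0402438   0.32640338] (array([0.   , 0.331, 0.444]), np.float64(-0.004)) -0.11560904153672656
```

View pics/p5.png

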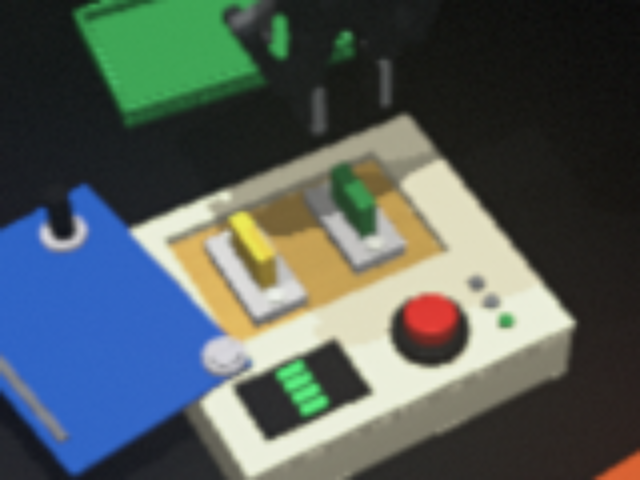

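Both carriers are undisturbed in the well: yellow at (252,250), green at (355,200). The button is up again. Gripping yellow.

Request:
drive_tool(
  hand=[-0.2,-0.2,-0.2,-0.2,-0.2,-0.2,-0.2,-0.2,-0.2,-1,-1,-1,-1,-1,-1,-1,-1,-1],
  slide=[
    [0,0.17,0],
    [0,0.33,0],
    [0,0.33,0],
    [0,0.33,0.15],
    [0,0.33,0.3],
    [0,0.33,0.38],
    [0,0.33,0.42],
    [0,0.33,0.444],
    [0,0.33,0.444],
    [0,0.33,0.444],
    [0,0.33,0.444],
    [0,0.33,0.444],
    [0,0.33,0.444],
    [0,0.33,0.444],
    [0,0.33,0.3],
    [0,0.33,0.15],
    [0,0.33,0],
    [0,0.33,0],
  ],
  twist=[0,0,0,0,0,0,0,0,0,0,0,0,0,0,0,0,0,0],
  force=50,
)

```text
time: 23.25
tool_pos: [0.5811, -0.0471, 0.3305]
eef_rot: [2.316, 2.115, 0.006]
force: [0.4, 0.9, -2.5]
finger_gap: 0.0105
grasp_force: 49.4
```

```bash
python3 - <<'E'
from h import *
s=state(); print(s["force"],s["tool_pos"],s["grasp_force"],go((.545,-.165),.31,-10.6),go((.5103,-.2816),.2015,-10.6),s["joint_pos"][5])
E
```

```text
[ 0.39722253  0.86899771 -2.50213807] [ 0.58105131 -0.04712036  0.33049721] 49.35750961303711 (array([-0.603, -0.127,  0.102]), np.float64(0.06)) (array([-1.199, -0.25 ,  0.644]), np.float64(0.06)) -0.10312894598408856
```

Request:
drive_tool(
  hand=[-1,-1,-1,-1,-1,-1],
  slide=[
    [-0.2,-0.04,0],
    [-0.4,-0.08,0],
    [-0.6,-0.13,0],
    [-0.8,-0.17,0],
    [-0.9,-0.19,0],
    [-0.9,-0.19,0],
  ],
  twist=[0.03,0.06,0.06,0.06,0.06,0.06],
)

```text
time: 23.85
tool_pos: [0.5256, -0.2251, 0.3259]
eef_rot: [-2.42, -2.002, 0.001]
force: [-0.4, 0.8, -2.6]
finger_gap: 0.011
grasp_force: 49.3
```

```bash
python3 - <<'E'
from h import *
s=state(); print(s["force"],s["tool_pos"],s["grasp_force"],s["finger_gap"],go((.5103,-.2816),.2015,-10.6))
E
```

```text
[-0.35464714  0.77830295 -2.56019214] [ 0.52563005 -0.22514392  0.32589686] 49.28136706352234 0.01101565686157045 (array([-0.292, -0.022,  0.622]), np.float64(-0.002))
```

Request:
drive_tool(
  hand=[-1,-1,-1,-1,-1,-1,-1,-1,-1,-1,-1],
  slide=[
    [-0.15,-0.01,0],
    [-0.292,-0.022,0],
    [-0.292,-0.022,0.1],
    [-0.292,-0.022,0.25],
    [-0.292,-0.022,0.4],
    [-0.292,-0.022,0.5],
    [-0.292,-0.022,0.56],
    [-0.292,-0.022,0.6],
    [-0.292,-0.022,0.622],
    [-0.292,-0.022,0.622],
    [-0.292,-0.022,0.622],
  ],
  twist=[0,0,0,0,0,0,0,0,0,0,0],
)

```text
time: 24.95
tool_pos: [0.5116, -0.2794, 0.2029]
eef_rot: [2.416, 2.006, 0.0]
force: [0.4, 1.7, -0.7]
finger_gap: 0.0107
grasp_force: 49.2
```

```bash
python3 - <<'E'
from h import *
s=state(); print(s["force"],s["tool_pos"],s["grasp_force"],s["finger_gap"])
im=grab_frame("scene"); u,v=w2px("scene",(.48,-.2,.02)).astype(int)
cv2.imwrite("pics/p6.png",cv2.resize(im[v-60:v+60,u-80:u+80,::-1],None,fx=4,fy=4))
E
```

```text
[ 0.42974304  1.69732953 -0.73484839] [ 0.51164061 -0.27942181  0.20294026] 49.2354941368103 0.01068117099277225
```

View pics/p6.png

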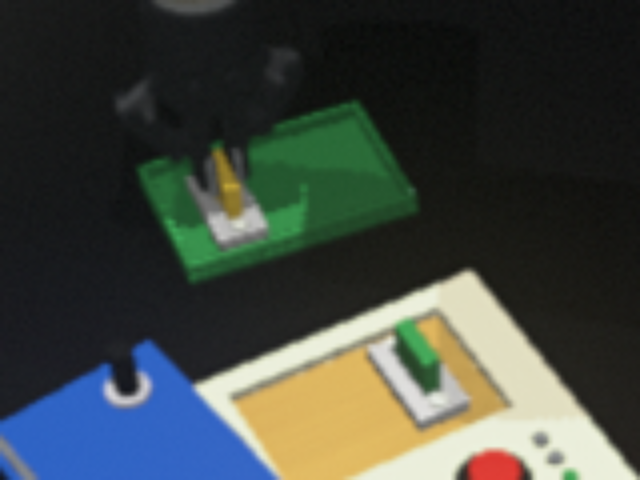

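Yellow is in the tray, at crop (233,215), well inside the walls. I'll release it and go back for green, at crop (420,365).

Request:
drive_tool(
  hand=[-1,-1,-0.4,-0.3,-0.3,-0.3,-0.3,-0.3,-0.3,-0.3],
  slide=[
    [0,0,0.007],
    [0,0,0.007],
    [0,0,0.007],
    [0,0,0.007],
    [0,0,0.007],
    [0,0,-0.1],
    [0,0,-0.25],
    [0,0,-0.45],
    [0,0,-0.62],
    [0,0,-0.62],
  ],
  twist=[0,0,0,0,0,0,0,0,0,0],
)

```text
time: 26.0
tool_pos: [0.5119, -0.2796, 0.3306]
eef_rot: [2.412, 2.002, 0.003]
force: [-0.2, -0.1, -0.6]
finger_gap: 0.03
grasp_force: 0.0
```

Request:
drive_tool(
  hand=[-0.2,-0.2,-0.2,-0.2,-0.2,-0.2,-0.2],
  slide=[
    [0.2,0.04,0],
    [0.4,0.08,0],
    [0.6,0.12,0],
    [0.8,0.15,0],
    [1,0.18,0],
    [1,0.18,0],
    [1,0.18,0],
  ],
  twist=[-0.03,-0.06,-0.06,-0.06,-0.06,-0.06,-0.06],
)

```text
time: 26.7
tool_pos: [0.5837, -0.0887, 0.3256]
eef_rot: [-2.318, -2.12, 0.001]
force: [-0.4, -0.4, 0.0]
finger_gap: 0.0339
grasp_force: 0.0
```

```bash
python3 - <<'E'
from h import *
im=grab_frame("top")
for n,lo,hi,z,b in(("b",(22,140,120),(35,255,255),.047,(410,230,490,330)),("c",(50,100,60),(75,255,255),.084,(340,200,400,300))):
    try: print(n,quad("top",blob(mask(im,lo,hi,b)),z))
    except Exception as e: print(n,e)
s=state(); print(s["tool_pos"],go((.509,-.0405),.2375,-4.8))
im=grab_frame("scene"); u,v=w2px("scene",(.48,-.2,.02)).astype(int)
cv2.imwrite("pics/p7.png",cv2.resize(im[v-60:v+60,u-80:u+80,::-1],None,fx=4,fy=4))
E
```

```text
b (array([ 0.51191379, -0.27494415]), 79.93461608886719, (36.1865234375, 10.413898468017578))
c (array([ 0.51023898, -0.02785001]), -89.688032746315, (9.741411209106445, 7.316484451293945))
[ 0.58355545 -0.08953486  0.32570452] (array([ 0.211, -0.393,  0.441]), np.float64(-0.004))
```

View pics/p7.png

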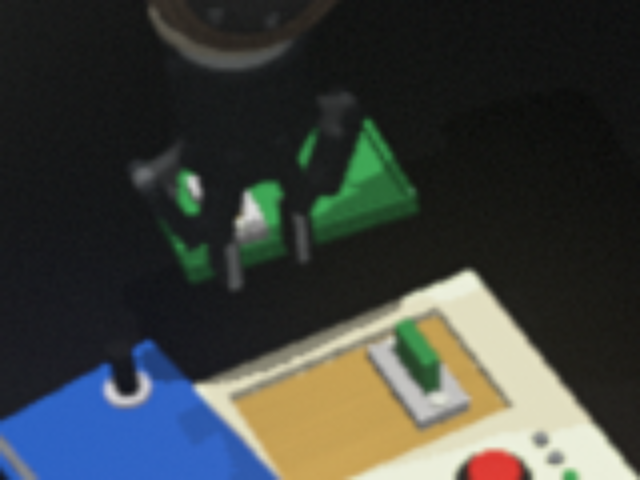

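Green lies unchanged in the well at crop (420,370). Yellow rests in the tray at the measured (0.512,-0.275). Gripping green.

Request:
drive_tool(
  hand=[-0.2,-0.2,-0.2,-0.2,-0.2,-0.2,-0.2,-0.2,-0.2,-1,-1,-1,-1,-1,-1,-1,-1,-1],
  slide=[
    [0.1,-0.2,0],
    [0.21,-0.393,0],
    [0.21,-0.393,0],
    [0.21,-0.393,0.15],
    [0.21,-0.393,0.3],
    [0.21,-0.393,0.38],
    [0.21,-0.393,0.42],
    [0.21,-0.393,0.441],
    [0.21,-0.393,0.441],
    [0.21,-0.393,0.441],
    [0.21,-0.393,0.441],
    [0.21,-0.393,0.441],
    [0.21,-0.393,0.441],
    [0.21,-0.393,0.441],
    [0.21,-0.393,0.3],
    [0.21,-0.393,0.15],
    [0.21,-0.393,0],
    [0.21,-0.393,0],
  ],
  twist=[0,0,0,0,0,0,0,0,0,0,0,0,0,0,0,0,0,0],
  force=50,
)

```text
time: 28.6
tool_pos: [0.5095, -0.0404, 0.3297]
eef_rot: [2.316, 2.115, 0.005]
force: [-0.0, -0.1, -2.0]
finger_gap: 0.0106
grasp_force: 52.9
```

Request:
drive_tool(
  hand=[-1,-1,-1,-1,-1,-1],
  slide=[
    [-0.2,-0.04,0],
    [-0.4,-0.08,0],
    [-0.6,-0.13,0],
    [-0.8,-0.17,0],
    [-0.9,-0.19,0],
    [-0.9,-0.19,0],
  ],
  twist=[0.03,0.06,0.06,0.06,0.06,0.06],
)

```text
time: 29.2
tool_pos: [0.4542, -0.2184, 0.3255]
eef_rot: [-2.42, -2.003, 0.001]
force: [-0.2, -0.0, -1.3]
finger_gap: 0.0109
grasp_force: 52.8
```

```bash
python3 - <<'E'
from h import *
s=state(); print(s["force"],s["tool_pos"],s["grasp_force"],s["finger_gap"],go((.4357,-.2666),.2015,-10.6))
E
```

```text
[-2.03397664e-01 -1.48796448e-04 -1.34803908e+00] [ 0.45424436 -0.21835334  0.32554942] 52.797455191612244 0.010920256382798393 (array([-0.254, -0.046,  0.62 ]), np.float64(-0.002))
```

Request:
drive_tool(
  hand=[-1,-1,-1,-1,-1,-1,-1,-1,-1,-1,-1],
  slide=[
    [-0.12,-0.02,0],
    [-0.254,-0.046,0],
    [-0.254,-0.046,0.1],
    [-0.254,-0.046,0.25],
    [-0.254,-0.046,0.4],
    [-0.254,-0.046,0.5],
    [-0.254,-0.046,0.56],
    [-0.254,-0.046,0.6],
    [-0.254,-0.046,0.62],
    [-0.254,-0.046,0.62],
    [-0.254,-0.046,0.62],
  ],
  twist=[0,0,0,0,0,0,0,0,0,0,0],
)

```text
time: 30.3
tool_pos: [0.4368, -0.2646, 0.2029]
eef_rot: [2.416, 2.006, 0.0]
force: [-0.5, 0.5, -1.8]
finger_gap: 0.0109
grasp_force: 52.8
```

```bash
python3 - <<'E'
from h import *
s=state(); print(s["force"],s["tool_pos"],s["grasp_force"],s["finger_gap"])
E
```

```text
[-0.4791536   0.45890513 -1.77670163] [ 0.43678808 -0.26455573  0.20286339] 52.804779410362244 0.010900995771802065
```

Request:
drive_tool(
  hand=[-1,-1,-0.4,-0.3,-0.3,-0.3,-0.3,-0.3,-0.3,-0.3],
  slide=[
    [0,0,0.008],
    [0,0,0.01],
    [0,0,0.01],
    [0,0,0.01],
    [0,0,0.01],
    [0,0,-0.1],
    [0,0,-0.25],
    [0,0,-0.45],
    [0,0,-0.7],
    [0,0,-0.7],
  ],
  twist=[0,0,0,0,0,0,0,0,0,0],
)

```text
time: 31.3
tool_pos: [0.4371, -0.2648, 0.3477]
eef_rot: [2.41, 2.001, 0.003]
force: [0.5, -0.3, -1.0]
finger_gap: 0.0298
grasp_force: 0.0
```

Request:
drive_tool(
  hand=[0,0,0,0,0,0,0,0],
  slide=[
    [0.2,0.1,0],
    [0.4,0.2,0],
    [0.6,0.3,0],
    [0.8,0.4,0],
    [1,0.5,0],
    [1,0.5,0],
    [1,0.5,0],
    [1,0.5,0],
  ],
  twist=[0,0,0,0,0,0,0,0],
)

```text
time: 32.1
tool_pos: [0.5713, -0.087, 0.3419]
eef_rot: [-2.417, -2.006, 0.001]
force: [-0.1, -0.2, -0.0]
finger_gap: 0.0425
grasp_force: 0.0
```

```bash
python3 - <<'E'
from h import *
im=grab_frame("scene")
print(state()["tool_pos"],state()["joint_pos"][5], go((.6615,-.1333)))
u0,v0=190,120
cv2.imwrite("pics/p8.png",cv2.resize(im[v0:v0+150,u0:u0+200,::-1],None,fx=4,fy=4))
t=grab_frame("top"); b=mask(t,(100,120,60),(125,255,255),(300,120,440,240)); print(quad("top",blob(b),.056))
for n,X in(("knob top pred",(.6615,-.1333,.094)),("traycentre",(.473,-.2746,.005))): print(n,(w2px("scene",X)-(u0,v0))*4)
E
```

```text
[ 0.57122943 -0.08724104  0.34207566] -0.07941050045880692 (array([-0.143,  0.486, -0.   ]), 0.0)
(array([ 0.69125592, -0.06729266]), -86.29232549667358, (183.57798767089844, 126.7718505859375))
knob top pred [179.96367804 346.16791546]
traycentre [335.00952252 194.13835438]
```

View pics/p8.png

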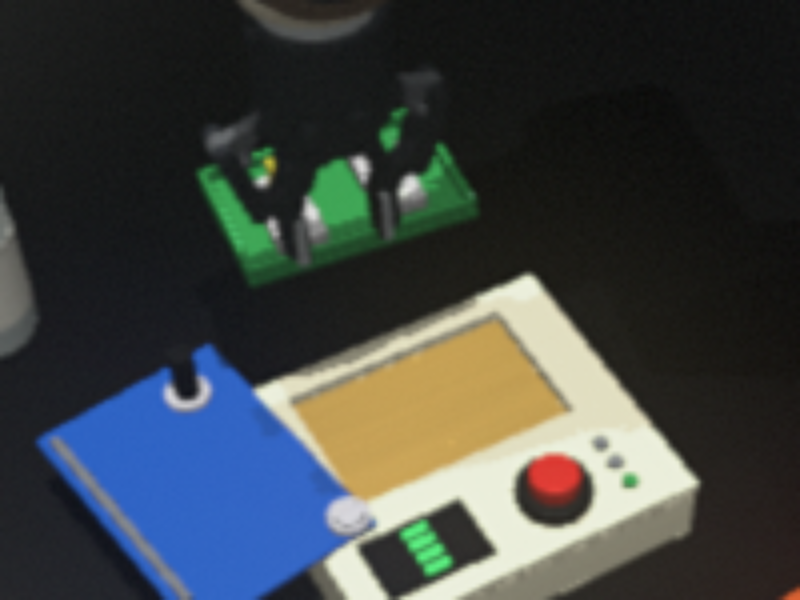

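Both carriers sit in the tray, partly behind the fingers: white ends at (265,175) and (315,220), then (360,168) and (410,190). The well is empty and the knob is at (185,370). Going back to the knob.

Request:
drive_tool(
  hand=[0,0,0,0,0,0,0,0,0,0,0,-0.45,-0.45,-0.45],
  slide=[
    [-0.07,0.25,0],
    [-0.143,0.497,0],
    [-0.143,0.497,0],
    [-0.143,0.497,0],
    [-0.143,0.497,0],
    [-0.143,0.497,0.12],
    [-0.143,0.497,0.24],
    [-0.143,0.497,0.36],
    [-0.143,0.497,0.46],
    [-0.143,0.497,0.52],
    [-0.143,0.497,0.52],
    [-0.143,0.497,0.52],
    [-0.143,0.497,0.52],
    [-0.143,0.497,0.52],
  ],
  twist=[-0.08,-0.16,-0.25,-0.25,-0.25,-0.25,-0.25,-0.25,-0.25,-0.25,-0.25,-0.25,-0.25,-0.25],
  force=20,
)

```text
time: 33.6
tool_pos: [0.6643, -0.1328, 0.2394]
eef_rot: [1.979, 2.438, 0.001]
force: [-0.1, 0.2, 0.3]
finger_gap: 0.0233
grasp_force: 0.0
```

```bash
python3 - <<'E'
from h import *
s=state(); print(s["tool_pos"],s["finger_gap"],s["force"],s["grasp_force"],s["joint_pos"][5])
R=Ro.from_rotvec(s["eef_rot"]).as_matrix(); p=np.array(s["tool_pos"]); print(np.degrees(np.arctan2(R[1,1],R[0,1])))
pin=np.array([.634,.006,0]); L=[];T=[]
for th in list(np.arange(91,0,-7))+[-1.]:
    ph=np.radians(184.1+th); X=pin+.142*np.array([np.cos(ph),np.sin(ph),0]); X[2]=p[2]
    L.append((R.T@(X-p)/.2).round(2).tolist()); T.append(round((98-th)/90,2))
print(L,T)
E
```

```text
[ 0.66426454 -0.1327848   0.23940638] 0.02330237470421061 [-0.09383956  0.21555931  0.29305051] 0.0 -0.5019075025214951
11.874489749194687
[[0.01, -0.09, -0.0], [0.02, -0.17, -0.0], [0.05, -0.26, -0.0], [0.08, -0.34, -0.0], [0.13, -0.41, -0.0], [0.18, -0.48, -0.0], [0.24, -0.54, -0.0], [0.31, -0.59, -0.0], [0.39, -0.64, -0.0], [0.46, -0.67, -0.0], [0.55, -0.7, -0.0], [0.63, -0.71, -0.0], [0.72, -0.72, -0.0], [0.82, -0.71, -0.0]] [np.float64(0.08), np.float64(0.16), np.float64(0.23), np.float64(0.31), np.float64(0.39), np.float64(0.47), np.float64(0.54), np.float64(0.62), np.float64(0.7), np.float64(0.78), np.float64(0.86), np.float64(0.93), np.float64(1.01), 1.1]
```

Request:
drive_tool(
  hand=[-0.45,-0.45,-0.45,-0.45,-0.45,-0.45,-0.45,-0.45,-0.45,-0.45,-0.45,-0.45,-0.45,-0.45,-0.45,-0.45],
  slide=[
    [0.01,-0.09,0],
    [0.02,-0.17,0],
    [0.05,-0.26,0],
    [0.08,-0.34,0],
    [0.13,-0.41,0],
    [0.18,-0.48,0],
    [0.24,-0.54,0],
    [0.31,-0.59,0],
    [0.39,-0.64,0],
    [0.46,-0.67,0],
    [0.55,-0.7,0],
    [0.63,-0.71,0],
    [0.72,-0.72,0],
    [0.82,-0.71,0],
    [0.82,-0.71,0],
    [0.82,-0.71,0],
  ],
  twist=[0.08,0.16,0.23,0.31,0.39,0.47,0.54,0.62,0.7,0.78,0.86,0.93,1,1,1,1],
)

```text
time: 35.2
tool_pos: [0.4916, -0.0017, 0.2387]
eef_rot: [3.124, 0.327, 0.002]
force: [0.5, 0.4, -0.2]
finger_gap: 0.0237
grasp_force: 0.0
```

Request:
drive_tool(
  hand=[-0.45,-0.45,-0.45,0.1,0.1,0.1,0.1,0.1,0.1,0.1],
  slide=[
    [0,-0.01,0],
    [0,-0.02,0],
    [0,-0.02,0],
    [0,0,0],
    [0,0,0],
    [0,0,-0.2],
    [0,0,-0.4],
    [0,0,-0.6],
    [0,0,-0.8],
    [0,0,-0.8],
  ],
  twist=[0,0,0,0,0,0,0,0,0,0],
)

```text
time: 36.2
tool_pos: [0.4916, -0.0016, 0.4028]
eef_rot: [3.123, 0.325, 0.012]
force: [-0.3, 0.9, 0.6]
finger_gap: 0.0472
grasp_force: 0.0
```

```bash
python3 - <<'E'
from h import *
s=state(); print(s["tool_pos"],s["finger_gap"],s["joint_pos"])
t=grab_frame("top"); cv2.imwrite("pics/t9raw.png",t[:,:,::-1])
b=mask(t,(100,120,60),(125,255,255),(290,120,440,310)); print(quad("top",blob(b),.056))
for n,lo,hi,z in(("b",(22,140,120),(35,255,255),.047),("tray",(50,100,60),(75,255,255),.016)):
    try: print(n,quad("top",blob(mask(t,lo,hi,(410,230,490,330))),z))
    except Exception as e: print(n,e)
E
```

```text
[ 0.49164213 -0.00158411  0.40281747] 0.04720290908326902 [-1.37683995e-01  3.03666079e-01  1.88117904e+00  1.27372907e-04
  9.48730798e-01  1.22551838e+00]
(array([ 0.61314319, -0.04178245]), 88.92584991455078, (123.45713806152344, 57.03853988647461))
b (array([ 0.5123465 , -0.27250662]), 79.93461608886719, (41.1378173828125, 10.413898468017578))
tray (array([ 0.47298804, -0.27464783]), -10.641349792480469, (173.25978088378906, 114.31640625))
```

Request:
drive_tool(
  hand=[0.1,0.1,0.1,0.1,0.1,0.1,0.1],
  slide=[
    [0,-0.2,0],
    [0,-0.4,0],
    [0,-0.6,0],
    [0,-0.8,0],
    [0,-1,0],
    [0,-1,0],
    [0,-1,0],
  ],
  twist=[0,0,0,0,0,0,0],
)

```text
time: 36.95
tool_pos: [0.4499, 0.1947, 0.397]
eef_rot: [3.124, 0.329, -0.003]
force: [0.1, -0.7, -0.1]
finger_gap: 0.0467
grasp_force: 0.0
```

```bash
python3 - <<'E'
from h import *
t=grab_frame("top"); s=grab_frame("scene")
b=mask(t,(100,120,60),(125,255,255),(290,120,440,310)); print(quad("top",blob(b),.056))
m=mask(t,(50,100,60),(75,255,255),(410,230,490,330))
for n,lo,hi,z in(("b",(22,140,120),(35,255,255),.047),):
    print(n,quad("top",blob(mask(t,lo,hi,(410,230,490,330))),z))
a=cv2.resize(s[120:300,200:400,::-1],(500,450)); c=cv2.resize(t[190:370,370:490,::-1],(300,450))
cv2.imwrite("pics/p10.png",np.hstack([a,c]))
E
```

```text
(array([ 0.55205371, -0.03691747]), -5.076896667480469, (177.09170532226562, 123.48182678222656))
b (array([ 0.5123465 , -0.27250662]), 79.93461608886719, (41.1378173828125, 10.413898468017578))
```

View pics/p10.png

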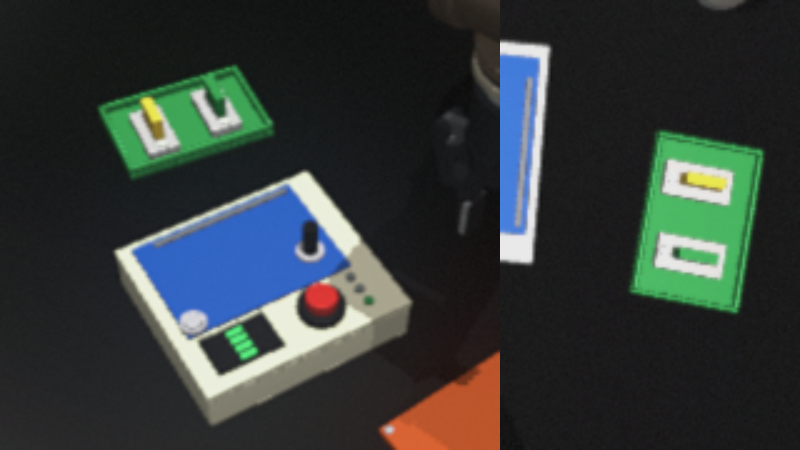

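The cover is closed: same pose as at the start, within 1 mm and 1°. Both carriers lie flat in the tray, at (150,125) and (215,105), the button is up, and the arm is clear. Handing in.

```bash
python3 -c "
from cell import *
print(sign_off())"
```

```text
the job is handed in; nothing more can be done
None
```

The job is handed in after about 37 s of robot time, with no verdict returned: the yellow and green carriers (the only two present) were laid in the well, the button was pressed and released, both now lie flat in the green tray, and the cover is closed over the empty well.

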